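Clamp the slide box on the sloped mixer platform

ROBOT

A 6-joint arm with a two-finger parallel gripper is mounted at the origin on a cart in front of the work surface, level with it; the furniture and walls round the work are solid. World frame = base frame: x ahead of the robot, y to its left, z up, the work surface at z = 0. Lengths are in mm, angles in rad, forces in N, time in s.
With the tool pointing down it reaches from about 350 to 875 mm from the base axis. Payload 15.5 kg.
Tool frame: the origin (TCP) lies midway between the tips of the shut fingers; the grasp point (between the pads) lies 19 mm behind it (ctrl.pinch_z is the z of the grasp point in the tool frame, in mm); z points along the fingers, y is the line along which they close (so a half turn about z gives the same grasp; the last joint's range is limited). The gripper opens to 85 mm and grips with 20 to 120 N. Pads are 22 mm wide; open, the fingers measure 114 mm over their backs; the gripper's body (76 mm by 85 mm) begins 54 mm behind the grasp point. The pads swing forward as they close: fully open they stand 13 mm farther back than shut.
Start: joints at [1.065, 0.494, 1.345, -0, 1.302, -0.096], TCP at [249.585, 573.004, 231.277] pointing down, gripper open.
Joint ranges: [-2.91, 2.91], [-0.82, 2.16], [0.22, 2.67], [-1.22, 4.37], [0.12, 2.79], [-3.08, 3.08]. Speed limits (rad/s): [1.89, 1.89, 2.57, 3.01, 3.01, 3.01].

INTERFACE

Orientations are given as a unit quaternion [w, x, y, z].
In Python, from workcell import ctrl gives the robot as it stands.
- The arm moves only by the shell command python3 -m crank 'ROWS' [FORCE]. ROWS is JSON, a list of rows, each a list of 3 entries, a list of its own where there are three numbers: the opening, from 0 (shut) to 1 (fully open), then the shift along the tool's x, y, z each as a share of 300 mm, from -1 to 1, then the turn, a rotation vector about the tool's x, y, z each as a share of 180 degrees, from -1 to 1. In form: [[fingers, [x, y, z], [rx, ry, rz]], ...]. A call has 1 to 10 rows; each row shifts and turns the commanded pose from where the row before left it, along the tool's axes as they then stand; what a row does not reach is not made up. A row lasts 1/8 s, in which the tool goes at most 62.5 mm and 10.7 degrees, less where a joint would pass 70% of its speed; a pose out of reach is approached as far as the arm can. A call with a number of a shift or a turn outside -1 to 1 is refused whole. A call with a gripper value outside its range is refused whole. The fingers move at their own pace and stop on an object; FORCE is the grip in N (left out, the last holds). Time passes only in rows, so rows that do not move let the fingers close. It gives the time, the measured TCP pose, the force, the opening and the grip force at its end, in the units of the state.
- ctrl.observe(): the state, without advancing time (a new reading comes with each control period).
- ctrl.capture(name): name is "scene" or "top" or "wrist"; returns a dict with "color" (420x560x3 uint8, red, green, blue), "fx", "fy", "cx", "cy" (pixels), "rvec" (rotation vector, rad) and "tvec" (3), from world to camera coordinates, as OpenCV has them; the wrist camera has in their place "hand_eye" (4x4, takes a point from camera to tool coordinates, whose origin is the TCP and whose axes are the flange's). Camera axes: x right, y down, z forward; pixel columns grow to the right and rows downward; lengths in mm; the calibration is good to about 2 mm. A picture is of the moment at which its call begins: read the wrist's pose just before it. There is no depth.
- ctrl.finish_job(): hands the job in; it is judged then, once.
The state is a dict: "clock": time; "joints": joint angles; "joint_velocities": joint speeds; "joint_torque": joint torques, N m; "tcp_pos": TCP position; "ee_rot": TCP orientation; "ft_force": force on the tool from outside, world axes, zero at the start; "ft_torque": the same for the moment, N m; "opening": finger opening in mm; "grip_force": force on a finger pad.
Only numpy, scipy, OpenCV 4.12 (cv2) and the standard library are available. Lean on these libraries where they do the work, as an engineer would, in place of code of your own. Each camera call takes 0.05 s, during which the arm holds its last target. There are 200 camera calls.

TASK

Get the slide box ready for mixing: lay it flat in the shallow pocket of the mixer's sloped platform and let go of it, then swing the open hold-down frame fully down over it, and only then turn both turnbuttons square across the frame so that it is locked. Leave the timer and the two small bottles where they stand.

Things in the scene. Friction and masses are not known exactly. Their poses are not given: they have to be found in the camera images.
- slide_box: Pale closed slide box, 101 (own x) x 39 (own y) x 22 (own z) mm, 0.14 kg, loose, lying on the worktop to the right; its lid is fixed shut. Origin: centre of its underside. Grip it across its 39 mm width.
- mixer: Fixed bench mixer carrying the platform: base 190 (x) x 176 (y) mm, cheeks at y = +-73 to +-85 mm reaching 120 mm above the worktop. Origin: centre of its underside; x away from the robot, y left.
- deck: The mixer's aluminium platform, parked at a 30 degree slope, 170 (own x) x 136 (own y) mm. Origin: pocket's centre on the platform's upper surface, 95 mm above the worktop. x points up the slope, away from the robot; y left; z out of the platform, 30 degrees from vertical, leaning to the robot. Posts of radius 9, 31 mm high, at x = -45, y = +-48 carry the turnbuttons.
- pocket (a point): Same point as the deck's origin: centre of the pocket, 109 (deck x) x 46 (deck y) mm; the box lies in it with its long side along x, either way round. End stops 12 mm high at x = +-55 to +-60; side lips 8 mm high at y = +-23 to +-27, from x = 21 to 51 and -51 to -21 mm, leaving finger gaps at the middle.
- hold_frame (a joint): Angle of the steel hold-down frame with clear pane: 0 = closed, parallel to the platform, underside 24 and top 30 mm above it; grows as it opens, to 2.0; starts at 1.72 to 1.92, standing up. Frame 6 mm thick, 66 wide, reaching 136 mm from the hinge. A friction hinge (0.15 N m) keeps it where it is left; 2 to 3 N at the free end moves it.
- frame_edge (a point): Middle of the frame's free end bar (22 x 66 mm, solid steel), on its outer face, 125 mm from the hinge line.
- button_left (a joint): Angle of the left turnbutton about the deck's z, counter-clockwise positive seen from above: 0 = blade square across, pointing to the deck's -y, its end over the frame's left rail (locked); at +1.57 the blade points up the slope (clear of the frame). Limits -0.4 and 1.7. Starts at 1.15 to 1.6. Friction 0.05 N m, stays where it is left.
- button_right (a joint): Angle of the right turnbutton about the deck's z, counter-clockwise positive seen from above: 0 = blade square across, pointing to the deck's +y, its end over the frame's right rail (locked); at +1.57 the blade points down the slope (clear of the frame). Limits -0.4 and 1.7. Starts at 1.15 to 1.6. Friction 0.05 N m, stays where it is left.
- button_left_axis (a point): Top of the left turnbutton's fin on the pivot, at deck x = -45, y = 48, z = 54 mm. A flat blade (underside 32 mm above the platform) carries an upright fin along it, 9 mm thick, from 36 to 54 mm above the platform; both reach 24 mm from the pivot on the blade side, 12 mm on the other. Pinch the fin and turn it.
- button_left_tip (a point): Top of the left turnbutton's fin at the blade's end, 24 mm from the pivot.
- button_right_axis (a point): Top of the right turnbutton's fin on the pivot, at deck x = -45, y = -48, z = 54 mm; same shape and sizes as the left one.
- button_right_tip (a point): Top of the right turnbutton's fin at the blade's end, 24 mm from the pivot.
- timer: Bystander: small white bench timer, 62 x 58 x 18 mm, lying on the worktop to the left of the mixer. Origin: centre of its underside.
- bottle_w1: Bystander: small white bottle with white cap, 60 mm wide, 118 mm tall, standing to the right of the slide box. Origin: centre of its underside.
- bottle_w2: Bystander: small white bottle with blue cap, 66 mm wide, 118 mm tall, standing to the right of the slide box. Origin: centre of its underside.
- frame_hinge (a point): Middle of the frame's hinge line, which runs along the deck's y at deck x = 70, z = 27 mm (upper end of the platform).

How it is judged (in metres and radians):
On the way, in this order (a step that is already met when the one before it is completed fails the run):
1. the slide box lies flat in the pocket, released, with the frame still open (x of slide_box in the frame of deck between -0.009 and 0.009 m and y of slide_box in the frame of deck between -0.008 and 0.008 m and z of slide_box in the frame of deck between -0.004 and 0.004 m and angle between the z axis of slide_box and the z axis of deck, either way round below 0.12 rad and angle between the x axis of slide_box and the x axis of deck, either way round below 0.12 rad and contact force between slide_box and the fingers below 0.2 N and value of joint hold_frame above 1 rad), for 0.2 s.
2. the frame is fully down over the box while both turnbuttons are still clear of it (x of slide_box in the frame of deck between -0.009 and 0.009 m and y of slide_box in the frame of deck between -0.008 and 0.008 m and z of slide_box in the frame of deck between -0.004 and 0.004 m and angle between the z axis of slide_box and the z axis of deck, either way round below 0.12 rad and angle between the x axis of slide_box and the x axis of deck, either way round below 0.12 rad and value of joint hold_frame below 0.06 rad and value of joint each of button_left, button_right above 0.9 rad), for 0.2 s.
3. both turnbuttons are across the closed frame (value of joint hold_frame below 0.06 rad and value of joint button_left between -0.25 and 0.25 rad and value of joint button_right between -0.25 and 0.25 rad), for 0.2 s.
At the end, for the whole second after the job is handed in: Box at rest in the pocket: underside within 4 mm of the platform, centre within 9 mm along and 8 mm across, within 0.12 rad of flat and of the pocket's direction. Frame down (below 0.06 rad). Both turnbuttons within 0.25 rad of square across it. Timer and bottles within 30 mm of their start (all of step 3 and x of slide_box in the frame of deck between -0.009 and 0.009 m and y of slide_box in the frame of deck between -0.008 and 0.008 m and z of slide_box in the frame of deck between -0.004 and 0.004 m and angle between the z axis of slide_box and the z axis of deck, either way round below 0.12 rad and angle between the x axis of slide_box and the x axis of deck, either way round below 0.12 rad and linear speed of slide_box below 0.02 m/s); the robot touches nothing.
It fails at once if the timer or a bottle is shifted by more than 30 mm or a bottle is tipped (distance of any of timer, bottle_w1, bottle_w2 from where it was at the start of the episode above 0.03 m or angle between any of bottle_w1, bottle_w2's own z axis and vertical above 0.4 rad).
It also fails if it takes over 67 s, if anything falls off the work surface, if the arm or the gripper's body presses on something with over 40 N, if the wrist force passes 120 N, or if a joint passes its speed limit or range.

## Working session

There is one attempt and no reset: what is moved stays moved. The work goes in short steps, Python scripts to look and compute and a shell command to move; the robot and the scene stay as the last step left them, time stands still between calls to the robot, and variables do not carry over. Pictures are saved under pics/ and viewed, at most 10 in all, crops included, and the job is handed in when it is done.

```bash
mkdir -p pics; ls
python3 - <<'E'
from workcell import ctrl
import cv2,json
s=ctrl.observe();print(s['clock'],s['tcp_pos'],s['ee_rot'],ctrl.pinch_z,s['ft_force'])
for n in('scene','top'):
    c=ctrl.capture(n);cv2.imwrite(f'pics/{n}0.png',c['color'][:,:,::-1])
    print(n,c['fx'],c['fy'],c['cx'],c['cy'],c['rvec'],c['tvec'])
E
```

```text
pics
0.0 [249.38157935 572.67340412 230.68988129] [-1.94252981e-04  2.03943688e-01  9.78982417e-01 -6.00768167e-04] -18.700000000000003 [-0.63637461  0.07718391 -0.23781231]
scene 541.2221857532701 541.2221857532701 281.3140965684956 203.65486136207093 [ 1.26032535 -2.25566239  0.99663914] [ 192.75182287  430.65449547 1679.70084084]
top 403.0627823324369 403.0627823324369 285.5642488601955 216.7233541107412 [ 2.14620828 -2.10986474  0.14456943] [ -67.45771195  548.84331692 1445.23396406]
```

View pics/scene0.png

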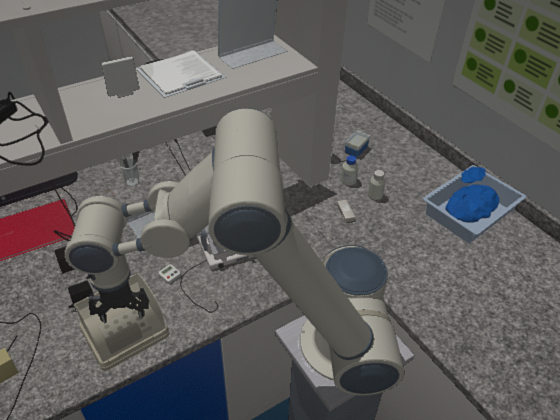

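View pics/top0.png

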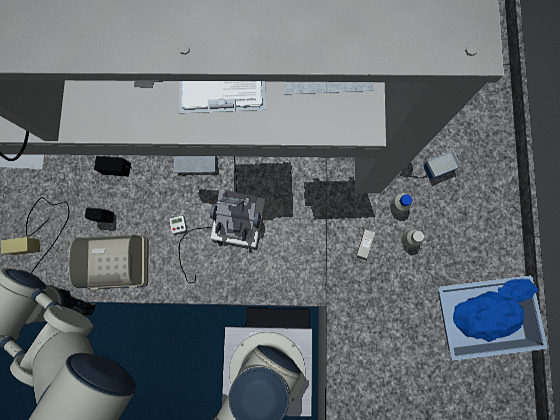

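The top view shows the mixer near (237,219), the pale box near (366,244), the bottles at (401,205) and (413,240), and the timer at (178,225). The scene view shows the same layout, with the arm hiding the mixer.

```bash
cat > h.py <<'E'
from workcell import ctrl
import cv2,numpy as np
from scipy.spatial.transform import Rotation as R
def rot(q): return R.from_quat([q[1],q[2],q[3],q[0]])
def cap(n):
    s=ctrl.observe(); c=ctrl.capture(n)
    K=np.array([[c['fx'],0,c['cx']],[0,c['fy'],c['cy']],[0,0,1]])
    if n=='wrist':
        T=np.eye(4);T[:3,:3]=rot(s['ee_rot']).as_matrix();T[:3,3]=s['tcp_pos'];M=T@np.array(c['hand_eye'])
        Rw,o=M[:3,:3],M[:3,3]
    else:
        Rc=cv2.Rodrigues(np.array(c['rvec']))[0];Rw=Rc.T;o=-Rw@np.array(c['tvec'])
    return c['color'],(K,Rw,o)
def ray(cam,uv):
    K,Rw,o=cam;d=Rw@np.linalg.inv(K)@np.array([uv[0],uv[1],1.]);return o,d/np.linalg.norm(d)
def onplane(cam,uv,z=0,n=(0,0,1),p=None):
    o,d=ray(cam,uv);n=np.array(n,float);p=np.array([0,0,z]) if p is None else p
    return o+d*(n@(p-o))/(n@d)
def proj(cam,P):
    K,Rw,o=cam;q=K@(Rw.T@(np.array(P,float)-o));return q[:2]/q[2]
E
python3 - <<'E'
from h import *
c,cam=cap('top')
print('cam',cam[2])
for n,uv,z in [('box',(366,244),22),('mixer',(237,219),60),('bw',(413,236),118),('bb',(405,200),118),('timer',(178,225),18)]: print(n,onplane(cam,uv,z).round())
g=cv2.cvtColor(c,cv2.COLOR_RGB2HSV)
m=((g[...,1]<40)&(g[...,2]>175)).astype(np.uint8);m[:225]=0;m[265:]=0;m[:,:350]=0;m[:,385:]=0
cs,_=cv2.findContours(m,0,2);k=max(cs,key=cv2.contourArea)
P=np.array([onplane(cam,p[0],22)[:2] for p in k],np.float32);print(cv2.minAreaRect(P),cv2.contourArea(k))
crop=c[170:270,190:440];cv2.imwrite('pics/crop.png',cv2.resize(crop,None,fx=3.2,fy=3.2,interpolation=cv2.INTER_CUBIC)[:,:,::-1])
E
```

```text
cam [ 315.05719629  -94.34306146 1512.05789906]
box [ 456. -356.   22.]
mixer [536. 119.  60.]
bw [ 477. -501.  118.]
bb [ 604. -477.  118.]
timer [516. 347.  18.]
((459.5772705078125, -355.08612060546875), (37.02714157104492, 98.48760986328125), 71.23674011230469) 179.0
```

View pics/crop.png

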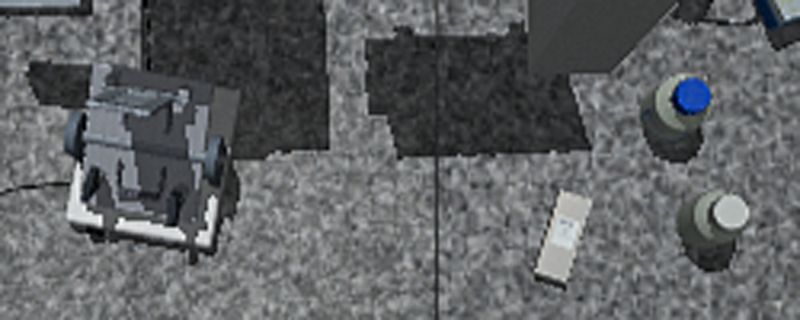

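The crop shows the box's long axis leaning slightly right going up the image. The mixer is yawed slightly clockwise, and its front edge runs from (70,222) to (215,250) in the crop.

```bash
cat >> h.py <<'E'
def tri(a,ua,b,ub):
    o1,d1=ray(a,ua);o2,d2=ray(b,ub);t=np.linalg.lstsq(np.c_[d1,-d2],o2-o1,rcond=None)[0]
    p,q=o1+d1*t[0],o2+d2*t[1];return (p+q)/2,np.linalg.norm(p-q)
def plan(pos,xdir,zdir=(0,0,-1),n=None,start=None):
    """rows (shares) from measured pose to TCP pos with tool x ~ xdir, z = zdir"""
    s=ctrl.observe();p0=np.array(s['tcp_pos']);R0=rot(s['ee_rot'])
    if start is not None:p0,R0=start
    z=np.array(zdir,float);z/=np.linalg.norm(z);x=np.array(xdir,float);x-=z*(x@z);x/=np.linalg.norm(x)
    R1=R.from_matrix(np.c_[x,np.cross(z,x),z]);pos=np.array(pos,float)
    w=(R0.inv()*R1).as_rotvec();a=np.linalg.norm(w)
    N=n or max(1,int(np.ceil(max(np.linalg.norm(pos-p0)/55,np.degrees(a)/10))))
    Rc=R0
    print('rows',N,'turn/row',(w/N/np.pi).round(4))
    for i in range(N):
        print((Rc.inv().apply((pos-p0)/N)/300).round(4).tolist()); Rc=Rc*R.from_rotvec(w/N)
    return pos,R1
E
python3 - <<'E'
from h import *
_,t=cap('top');_,s=cap('scene')
for a,b in [((386,146),(318,72)),((387,155),(322,100))]:print(tri(t,a,s,b))
print(np.round(ctrl.capture('wrist')['hand_eye'],3))
plan((390,110,330),(-1,0.0,0))
E
```

```text
(array([ 658.58822635, -321.62696672,  524.72805678]), np.float64(0.12373556891821375))
(array([ 674.98662472, -356.93977476,  393.77455778]), np.float64(7.514544875334774))
[[-1.00000e-03 -9.51000e-01 -3.08000e-01  7.93130e+01]
 [ 1.00000e+00 -0.00000e+00 -1.00000e-03 -5.72000e-01]
 [ 1.00000e-03 -3.08000e-01  9.51000e-01 -1.42722e+02]
 [ 0.00000e+00  0.00000e+00  0.00000e+00  1.00000e+00]]
rows 9 turn/row [-0.     -0.     -0.0145]
[-0.1162, -0.1364, -0.0366]
[-0.1098, -0.1416, -0.0366]
[-0.1032, -0.1464, -0.0366]
[-0.0965, -0.151, -0.0366]
[-0.0895, -0.1552, -0.0366]
[-0.0823, -0.1592, -0.0366]
[-0.0749, -0.1627, -0.0366]
[-0.0674, -0.166, -0.0366]
[-0.0598, -0.1689, -0.0366]
```

```bash
python3 -m crank '[[1,[-0.13,-0.13,-0.03],[0,0,-0.0145]],[1,[-0.13,-0.14,-0.03],[0,0,-0.0145]],[1,[-0.12,-0.14,-0.03],[0,0,-0.0145]],[1,[-0.115,-0.145,-0.03],[0,0,-0.0145]],[1,[-0.11,-0.15,-0.03],[0,0,-0.0145]],[1,[-0.1,-0.15,-0.03],[0,0,-0.0145]],[1,[-0.1,-0.155,-0.03],[0,0,-0.0145]],[1,[-0.09,-0.16,-0.03],[0,0,-0.0145]],[1,[-0.08,-0.16,-0.03],[0,0,-0.0145]],[1,[0,0,0],[0,0,0]]]'
python3 - <<'E'
from h import *
c,cam=cap('wrist');s=ctrl.observe();print(s['tcp_pos'],s['clock']);cv2.imwrite('pics/w1.png',c[:,:,::-1])
E
```

```text
clock: 1.55
tcp_pos: [445.9, 112.8, 312.9]
ee_rot: [0.001, 0.002, 1.0, -0.0]
ft_force: [-0.7, 0.1, -0.3]
opening: 85.4
grip_force: 0.0
[444.96792133 114.29049323 312.45624677] 1.6
```

View pics/w1.png

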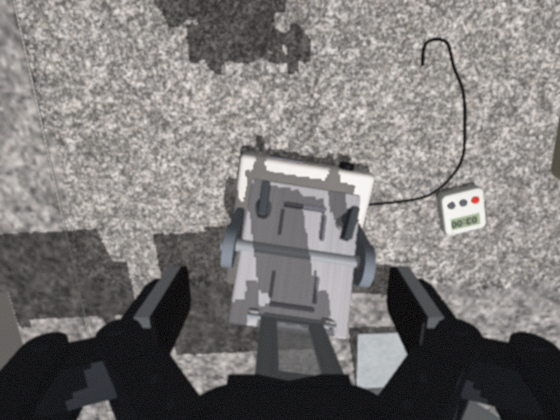

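The wrist view has image up pointing towards the robot. The deck spans about (240–362, 180–338). The fins are at (263,198) (right button) and (350,222) (left button), and the frame stands open at the bottom. I'll enlarge it for measuring.

Run:
```python
import cv2
c=cv2.imread('pics/w1.png')[140:340,215:395]
c=cv2.resize(c,None,fx=3,fy=3,interpolation=cv2.INTER_CUBIC);c=cv2.convertScaleAbs(c,alpha=1.3,beta=10);cv2.imwrite('pics/w1c.png',c)
```

```text
(no output)
```

View pics/w1c.png

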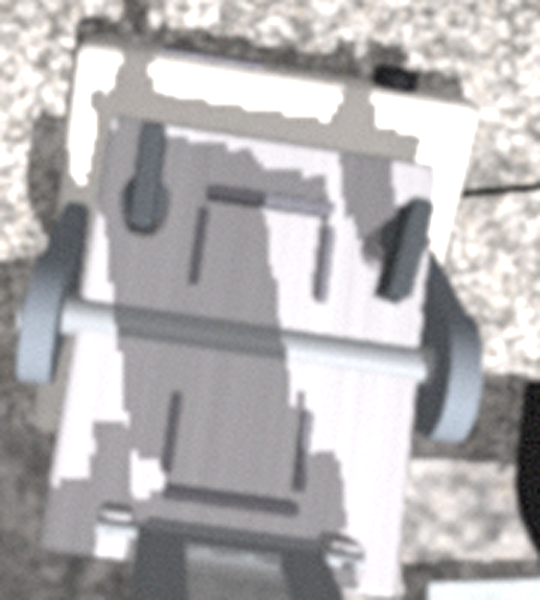

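The enlarged crop shows the pocket stops at crop (207,190)–(327,210) and (165,492)–(297,510). The four lips lie between them. The fins run (150,125)–(145,228) and (422,205)–(393,297), and a cross bar runs near row 335. I'll fit the mixer's x, y and yaw to these known points.

```bash
cat >> h.py <<'E'
def deck(x,y,psi):
    c,s=np.cos(psi),np.sin(psi);Rz=np.array([[c,-s,0],[s,c,0],[0,0,1]]);a=np.radians(30)
    Rd=Rz@np.array([[np.cos(a),0,-np.sin(a)],[0,1,0],[np.sin(a),0,np.cos(a)]])
    return Rd,np.array([x,y,95.])
E
python3 - <<'E'
from h import *
from scipy.optimize import least_squares
_,cam=cap('wrist')
f=[((207,198),(-57.5,-25,12)),((327,215),(-57.5,25,12)),((165,492),(57.5,-25,12)),((297,510),(57.5,25,12)),
((204,208),(-51,-25,8)),((193,283),(-21,-25,8)),((325,222),(-51,25,8)),((320,300),(-21,25,8)),((177,393),(21,-25,8)),((168,470),(51,-25,8)),((299,490),(51,25,8)),
((147,192),(-45,-48,54)),((412,235),(-45,48,54)),((112,118),(-85,-68,0)),((432,165),(-85,68,0))]
uv=np.array([(215+a[0]/3,140+a[1]/3) for a,_ in f]);P=np.array([b for _,b in f],float)
def pr(q): Rd,o=deck(*q);return np.array([proj(cam,Rd@p+o) for p in P])
r=least_squares(lambda q:((pr(q)-uv).ravel()),[536,119,-.12],x_scale=[10,10,.1],loss='soft_l1')
print(r.x,np.round(pr(r.x)-uv,1).tolist())
Rd,o=deck(*r.x)
for a in [(60,315),(245,340),(430,365)]:
  u=(215+a[0]/3,140+a[1]/3);print('bar',Rd.T@(onplane(cam,u,n=Rd[:,2],p=o)-o))
for a in [(150,125),(145,228),(422,205),(393,297)]:
  u=(215+a[0]/3,140+a[1]/3);print('fin',Rd.T@(onplane(cam,u,n=Rd[:,2],p=o+54*Rd[:,2])-o))
E
```

```text
[ 5.47440168e+02  1.23883249e+02 -1.57559282e-01] [[-0.4, -2.8], [1.8, -2.2], [-0.6, 1.0], [0.4, 1.0], [-0.3, -0.0], [-0.2, 0.2], [1.3, 1.4], [0.1, 0.6], [0.0, 0.3], [-0.8, 2.0], [-0.1, 1.2], [-1.5, -0.5], [1.1, -1.5], [-1.3, -1.2], [1.8, -0.5]]
bar [-2.69374363e+00 -7.37886790e+01 -6.52811138e-14]
bar [-3.04482574e+00 -1.39705560e+00 -1.99840144e-14]
bar [-3.40198657e+00  7.22479736e+01 -2.86437540e-14]
fin [-68.51828863 -48.92020473  54.        ]
fin [-32.15567512 -45.26398414  54.        ]
fin [-54.35051217  49.55075101  54.        ]
fin [-20.72697686  42.46944438  54.        ]
```

Run:
```python
from h import *
plan((459,-355,180),(-.947,.322,0),n=10)
```

```text
rows 10 turn/row [ 0.     -0.      0.0103]
[-0.0053, -0.1568, 0.044]
[-0.0104, -0.1565, 0.0441]
[-0.0155, -0.1561, 0.0441]
[-0.0205, -0.1555, 0.0441]
[-0.0256, -0.1547, 0.0441]
[-0.0306, -0.1538, 0.0441]
[-0.0356, -0.1528, 0.0441]
[-0.0405, -0.1515, 0.0441]
[-0.0454, -0.1501, 0.0441]
[-0.0503, -0.1486, 0.0441]
```

```bash
python3 -m crank '[[1,[-0.005,-0.157,0],[0,0,0.0103]],[1,[-0.01,-0.157,0],[0,0,0.0103]],[1,[-0.015,-0.156,0.05],[0,0,0.0103]],[1,[-0.02,-0.156,0.055],[0,0,0.0103]],[1,[-0.026,-0.155,0.055],[0,0,0.0103]],[1,[-0.031,-0.154,0.055],[0,0,0.0103]],[1,[-0.036,-0.153,0.055],[0,0,0.0103]],[1,[-0.04,-0.152,0.055],[0,0,0.0103]],[1,[-0.045,-0.15,0.055],[0,0,0.0103]],[1,[-0.05,-0.149,0.06],[0,0,0.0103]]]'; python3 -m crank '[[1,[0,0,0],[0,0,0]],[1,[0,0,0],[0,0,0]]]' >/dev/null
python3 - <<'E'
from h import *
c,cam=cap('wrist');cv2.imwrite('pics/w2.png',c[:,:,::-1])
g=cv2.cvtColor(c,cv2.COLOR_RGB2HSV)
print(ctrl.observe()['tcp_pos'],proj(cam,(459,-355,22)),c[int(proj(cam,(459,-355,22))[1]),int(proj(cam,(459,-355,22))[0])])
E
```

```text
clock: 2.9
tcp_pos: [460.4, -355.5, 179.6]
ee_rot: [-0.0, 0.161, 0.987, 0.0]
ft_force: [0.2, -0.4, -0.1]
opening: 85.8
grip_force: 0.0
[ 460.08407859 -353.80440853  180.45901156] [287.61643165 183.53061048] [247 247 245]
```

View pics/w2.png

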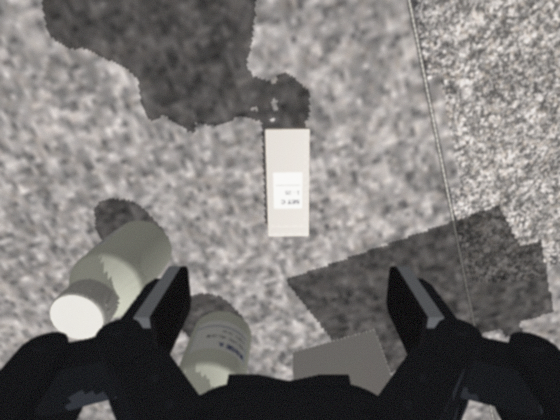

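The wrist view shows the box clear, with its top corners at (265,129), (309,129), (310,236) and (268,236). The bottles are off to the lower left.

Run:
```python
from h import *
c,cam=cap('wrist')
Q=np.array([onplane(cam,u,22) for u in [(265,129),(309,129),(310.5,236),(267.5,236)]]);print(Q.round(1),np.linalg.norm(np.diff(Q,axis=0),axis=1))
m=Q.mean(0);d=Q[[0,1]].mean(0)-Q[[2,3]].mean(0);d/=np.linalg.norm(d);print(m,d,np.degrees(np.arctan2(d[1],d[0])))
plan((m[0],m[1],4),d,n=5)
```

```text
[[ 406.8 -358.    22. ]
 [ 418.9 -321.9   22. ]
 [ 515.4 -350.7   22. ]
 [ 502.3 -389.8   22. ]] [ 38.1363287  100.67837551  41.16814069]
[ 460.83539525 -355.10061382   22.        ] [-9.53666457e-01  3.00865898e-01  2.82398894e-16] 162.49038164118372
rows 5 turn/row [ 0.      0.     -0.0011]
[-0.0007, -0.0006, 0.1178]
[-0.0007, -0.0006, 0.1178]
[-0.0007, -0.0006, 0.1178]
[-0.0007, -0.0006, 0.1178]
[-0.0007, -0.0006, 0.1178]
```

```bash
python3 -m crank '[[1,[-0.001,-0.001,0.15],[0,0,-0.0011]],[1,[-0.001,-0.001,0.15],[0,0,-0.0011]],[1,[-0.001,-0.001,0.15],[0,0,-0.0011]],[1,[0,0,0.1],[0,0,-0.0011]],[1,[0,0,0.033],[0,0,-0.0011]],[0,[0,0,0],[0,0,0]],[0,[0,0,0],[0,0,0]],[0,[0,0,0],[0,0,0]],[0,[0,0,0],[0,0,0]],[0,[0,0,0],[0,0,0]]]' 40
```

```text
clock: 4.5
tcp_pos: [460.8, -357.0, 6.8]
ee_rot: [0.001, 0.153, 0.988, -0.001]
ft_force: [0.0, 2.8, 11.2]
opening: 37.4
grip_force: 38.9
```

```bash
python3 -m crank '[[0,[0,0,-0.08],[0,0,0]],[0,[0,0,-0.2],[0,0,0]],[0,[0,0,-0.2],[0,0,0]],[0,[0,0,-0.2],[0,0,0]],[0,[0,0,0],[0,0,0]]]'
python3 - <<'E'
from h import *
Rd,o=deck(547.44,123.88,-.15756)
s=plan((430,100,260),-Rd[:,0],-Rd[:,2],n=10)
plan(Rd@(0,0,75)+o,-Rd[:,0],-Rd[:,2],start=s)
E
```

```text
clock: 5.12
tcp_pos: [461.9, -358.1, 215.0]
ee_rot: [0.004, 0.153, 0.988, -0.003]
ft_force: [-0.7, 0.4, -1.6]
opening: 37.2
grip_force: 41.2
rows 10 turn/row [-0.0014 -0.0164 -0.0046]
[0.0562, 0.1423, -0.0161]
[0.0532, 0.1431, -0.0182]
[0.0502, 0.144, -0.0203]
[0.047, 0.1448, -0.0221]
[0.0437, 0.1455, -0.0238]
[0.0403, 0.1463, -0.0254]
[0.0369, 0.1469, -0.0267]
[0.0333, 0.1476, -0.0279]
[0.0297, 0.1481, -0.0288]
[0.0261, 0.1487, -0.0296]
rows 3 turn/row [0. 0. 0.]
[-0.0163, 0.0467, 0.1378]
[-0.0163, 0.0467, 0.1378]
[-0.0163, 0.0467, 0.1378]
```

```bash
python3 -m crank '[[0,[0.056,0.142,-0.016],[-0.0014,-0.0164,-0.0046]],[0,[0.053,0.143,-0.018],[-0.0014,-0.0164,-0.0046]],[0,[0.05,0.144,-0.02],[-0.0014,-0.0164,-0.0046]],[0,[0.047,0.145,-0.022],[-0.0014,-0.0164,-0.0046]],[0,[0.044,0.1455,-0.024],[-0.0014,-0.0164,-0.0046]],[0,[0.04,0.146,-0.025],[-0.0014,-0.0164,-0.0046]],[0,[0.037,0.147,-0.027],[-0.0014,-0.0164,-0.0046]],[0,[0.033,0.148,-0.028],[-0.0014,-0.0164,-0.0046]],[0,[0.03,0.148,-0.029],[-0.0014,-0.0164,-0.0046]],[0,[0.026,0.149,-0.03],[-0.0014,-0.0164,-0.0046]]]'; python3 -m crank '[[0,[0,0,0],[0,0,0]],[0,[0,0,0],[0,0,0]]]'
python3 - <<'E'
from h import *
Rd,o=deck(547.44,123.88,-.15756)
plan(Rd@(0,0,75)+o,-Rd[:,0],-Rd[:,2])
c,cam=cap('wrist');cv2.imwrite('pics/w3.png',c[:,:,::-1])
E
```

```text
clock: 6.38
tcp_pos: [428.3, 98.6, 257.2]
ee_rot: [0.253, 0.078, 0.964, -0.017]
ft_force: [0.6, 0.3, -1.1]
opening: 37.5
grip_force: 41.2
clock: 6.62
tcp_pos: [428.6, 97.1, 256.8]
ee_rot: [0.252, 0.077, 0.965, -0.018]
ft_force: [-0.6, -0.7, -1.2]
opening: 37.6
grip_force: 41.2
rows 3 turn/row [ 0.0004 -0.0014 -0.0003]
[-0.0206, 0.0497, 0.1351]
[-0.0201, 0.0498, 0.1351]
[-0.0195, 0.0499, 0.1351]
```

View pics/w3.png

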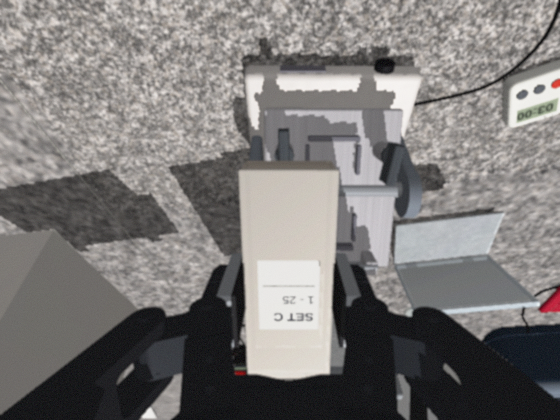

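The box is held squarely, with its near top edge at row ~174 from x=241 to 336. The lower stop is visible at (308–358,136), and the left fin at (395,160). I'll check the predictions against this.

Run:
```python
from h import *
Rd,o=deck(547.44,123.88,-.15756)
c,cam=cap('wrist');s=ctrl.observe();Rt=rot(s['ee_rot']).as_matrix();p=np.array(s['tcp_pos'])
for q in [(50.5,-19.5,-15.2),(50.5,19.5,-15.2),(50.5,0,6.8),(-50.5,-19.5,-15.2),(-50.5,19.5,-15.2)]: print('box',q,proj(cam,Rt@q+p).round(1))
for q in [(-60,25,12),(-60,-25,12),(-21,25,8),(-51,25,8),(-45,48,54),(-45,-48,54),(-85,-68,0),(-85,68,0)]: print('deck',q,proj(cam,Rd@q+o).round(1))
v=c.copy()
for q in [(-60,25,12),(-60,-25,12),(-21,25,8),(-51,25,8),(-45,48,54),(-45,-48,54),(-85,-68,0),(-85,68,0)]:
  u=proj(cam,Rd@q+o);cv2.circle(v,(int(u[0]*8),int(u[1]*8)),10,(255,0,0),-1,cv2.LINE_AA,3)
for q in [(50.5,-19.5,-15.2),(50.5,19.5,-15.2)]:
  u=proj(cam,Rt@q+p);cv2.circle(v,(int(u[0]*8),int(u[1]*8)),10,(0,255,0),-1,cv2.LINE_AA,3)
cv2.imwrite('pics/w3c.png',cv2.resize(v[60:210,230:430],None,fx=4,fy=4,interpolation=cv2.INTER_CUBIC)[:,:,::-1])
```

```text
box (50.5, -19.5, -15.2) [238.1 172. ]
box (50.5, 19.5, -15.2) [340.  172.1]
box (50.5, 0, 6.8) [288.9 161.1]
box (-50.5, -19.5, -15.2) [247.5 380.8]
box (-50.5, 19.5, -15.2) [329.8 380.9]
deck (-60, 25, 12) [362.8 134.6]
deck (-60, -25, 12) [310.2 134.8]
deck (-21, 25, 8) [359.6 174. ]
deck (-51, 25, 8) [361.4 143.6]
deck (-45, 48, 54) [399.4 157.7]
deck (-45, -48, 54) [285.8 158.2]
deck (-85, -68, 0) [265.  107.3]
deck (-85, 68, 0) [406.5 106.7]
```

View pics/w3c.png

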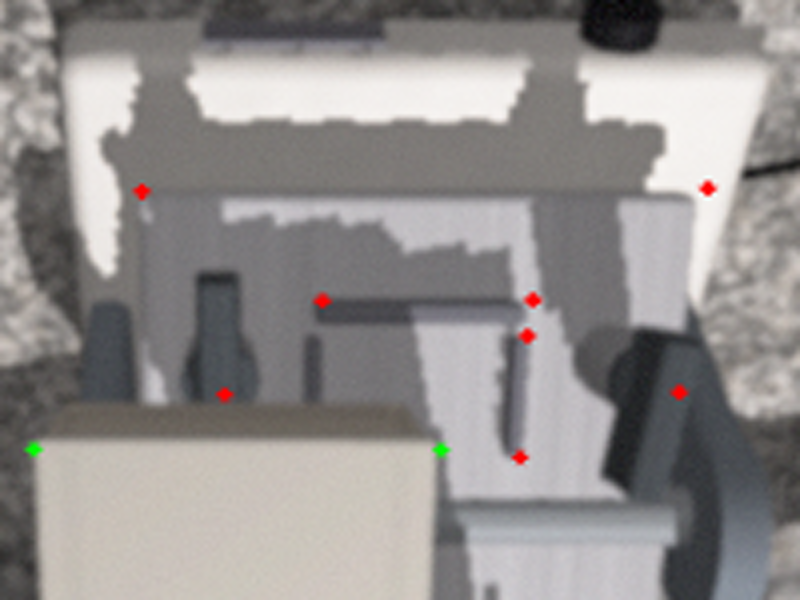

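Deck predictions match to within about 2 mm, with y reading about 1.5 mm too far left. The box matches to about 1 mm. I'll check how high the cross bar sits relative to the deck.

Run:
```python
from h import *
Rd,o=deck(547.44,122.6,-.15756)
c,cam=cap('wrist')
print(Rd.T@(onplane(cam,(360,190),n=Rd[:,2],p=o)-o), Rd.T@(cam[2]-o))
he=np.array(ctrl.capture('wrist')['hand_eye'])
T=np.eye(4);T[:3,:3]=np.diag([-1,1,-1]);T[:3,3]=[444.97,114.29,312.46];print(Rd.T@((T@he)[:3,3]-o))
plan(Rd@(-1,0,75)+o,-Rd[:,0],-Rd[:,2])
```

```text
[-2.23878141e+00  2.88677594e+01  2.62012634e-14] [-94.14897212 -45.02620529 340.56153502]
[ 25.98203088 -37.13520766 401.2768869 ]
rows 3 turn/row [ 0.0002 -0.0013 -0.0006]
[-0.0186, 0.0497, 0.1348]
[-0.0182, 0.0497, 0.1349]
[-0.0177, 0.0498, 0.1349]
```

```bash
python3 -m crank '[[0,[-0.02,0.05,0.13],[0,-0.001,0]],[0,[-0.02,0.05,0.135],[0,-0.001,0]],[0,[-0.02,0.05,0.135],[0,-0.001,0]],[0,[0,0,0],[0,0,0]],[0,[0,0,0],[0,0,0]]]'
cat > dk.py <<'E'
from h import *
import sys
Rd,o=deck(547.44,122.6,-.15756)
def st():
    s=ctrl.observe();Rt=rot(s['ee_rot']).as_matrix();p=np.array(s['tcp_pos'])
    print('clk',round(s['clock'],2),'tcp in deck',(Rd.T@(p-o)).round(1),'toolx',(Rd.T@Rt[:,0]).round(3),'toolz',(Rd.T@Rt[:,2]).round(3),'F deck',(Rd.T@s['ft_force']).round(1),'open',round(s['opening'],1),'grip',round(s['grip_force'],1))
def goto(dp,x=(-1,0,0),z=(0,0,-1),n=None,start=None): return plan(Rd@np.array(dp,float)+o,Rd@np.array(x,float),Rd@np.array(z,float),n,start)
if __name__=='__main__': st()
E
python3 - <<'E'
from dk import *
st();goto((0,0,12),n=5)
E
```

```text
clock: 7.45
tcp_pos: [509.7, 129.2, 161.7]
ee_rot: [0.256, 0.078, 0.963, -0.019]
ft_force: [1.0, -0.8, -1.3]
opening: 37.5
grip_force: 41.2
clk 7.45 tcp in deck [ 0.2  0.6 76.9] toolx [-1.     0.005  0.003] toolz [-0.003  0.002 -1.   ] F deck [ 0.3 -0.6 -1.7] open 37.5 grip 41.2
rows 5 turn/row [ 0.0001 -0.0002 -0.0003]
[-0.0, -0.0005, 0.0433]
[0.0, -0.0004, 0.0433]
[0.0, -0.0004, 0.0433]
[0.0001, -0.0004, 0.0433]
[0.0001, -0.0004, 0.0433]
```

```bash
python3 -m crank '[[0,[0,0,0.05],[0,0,0]],[0,[0,0,0.05],[0,0,0]],[0,[0,0,0.05],[0,0,0]],[0,[0,0,0.05],[0,0,0]],[0,[0,0,0],[0,0,0]]]' >/dev/null; python3 dk.py;  python3 -m crank '[[0,[0,0,0.01],[0,0,0]],[0,[0,0,0.01],[0,0,0]],[0,[0,0,0],[0,0,0]]]'>/dev/null; python3 dk.py
```

```text
clk 8.07 tcp in deck [ 0.6  1.  17.3] toolx [-1.     0.005  0.002] toolz [-0.002  0.002 -1.   ] F deck [-0.6 -0.8 -0.8] open 37.3 grip 41.2
clk 8.45 tcp in deck [ 0.2  1.8 10.9] toolx [-1.     0.004  0.002] toolz [-0.002  0.003 -1.   ] F deck [-0.   0.3 -0.8] open 37.6 grip 41.2
```

```bash
for i in 1 2; do python3 -m crank '[[0,[0,0,0.007],[0,0,0]],[0,[0,0,0],[0,0,0]]]'>/dev/null; python3 dk.py; done
```

```text
clk 8.7 tcp in deck [0.  1.8 8.5] toolx [-1.     0.004  0.003] toolz [-0.003  0.003 -1.   ] F deck [-0.9  1.  -1.3] open 37.5 grip 41.2
clk 8.95 tcp in deck [0.1 1.9 6.6] toolx [-1.     0.004  0.003] toolz [-0.003  0.003 -1.   ] F deck [-0.3  0.9  4.8] open 37.6 grip 41.9
```

```bash
python3 -m crank '[[0,[0,0,0.003],[0,0,0]],[0.58,[0,0,0],[0,0,0]],[0.58,[0,0,0],[0,0,0]],[0.58,[0,0,0],[0,0,0]],[0.58,[0,0,0],[0,0,0]],[0.58,[0,0,-0.1],[0,0,0]],[0.58,[0,0,-0.2],[0,0,0]],[0.58,[0,0,-0.2],[0,0,0]],[0.58,[0,0,0],[0,0,0]]]'>/dev/null; python3 dk.py
python3 - <<'E'
from dk import *
c,cam=cap('wrist');v=c.copy()
for q in [(x,y,22) for x in(-50.5,50.5) for y in(-19.5,19.5)]+[(-60,25,12),(-60,-25,12)]:
  u=proj(cam,Rd@q+o);print(q,u.round(1));cv2.circle(v,(int(u[0]*8),int(u[1]*8)),10,(255,0,0),-1,cv2.LINE_AA,3)
cv2.imwrite('pics/w4.png',v[:,:,::-1])
E
```

```text
clk 10.07 tcp in deck [  2.6   1.8 154.9] toolx [-1.     0.005 -0.004] toolz [ 0.004  0.005 -1.   ] F deck [-0.3  0.   0.5] open 49.7 grip 0.0
(-50.5, -19.5, 22) [261.2 126.6]
(-50.5, 19.5, 22) [310.5 126.3]
(50.5, -19.5, 22) [264.6 243.1]
(50.5, 19.5, 22) [308.7 242.9]
(-60, 25, 12) [316.6 113.1]
(-60, -25, 12) [254.9 113.5]
```

View pics/w4.png

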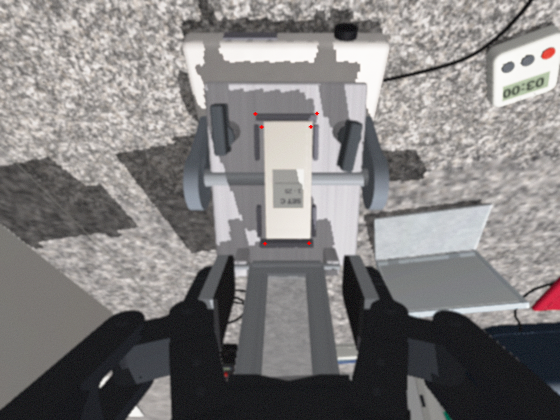

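The box sits in the pocket between stops and lips, with its top at (264–312, 122–241), about 3 mm down-slope, which is within tolerance. The frame is open and both buttons are clear. Next I go over the frame with shut fingers and come down behind it.

```bash
python3 -m crank '[[0,[0,0.003,-0.15],[0,0,0]],[0,[-0.16,0.003,0],[0,0,0]],[0,[-0.16,0,0],[0,0,0]],[0,[-0.16,0,0],[0,0,0]],[0,[0,0,0],[0,0,0]],[0,[0,0,0],[0,0,0]]]'>/dev/null
python3 - <<'E'
from dk import *
st();goto((148,0,143))
for th in (1.8,1.6,1.4,1.2,1,.8,.6,.4,.2,0):
    L=122;print(th,round(70-L*np.cos(th)+14*np.sin(th),1),round(27+L*np.sin(th)+3*np.cos(th),1))
E
```

```text
clk 10.88 tcp in deck [144.    1.5 194.6] toolx [-1.     0.005  0.004] toolz [-0.004 -0.    -1.   ] F deck [-0.6  0.1  0.8] open 0.0 grip 0.0
rows 1 turn/row [-0.0001 -0.0013 -0.0015]
[-0.0141, -0.0049, 0.172]
1.8 111.4 145.1
1.6 87.6 148.9
1.4 63.1 147.7
1.2 38.8 141.8
1 15.9 131.3
0.8 -5.0 116.6
0.6 -22.8 98.4
0.4 -36.9 77.3
0.2 -46.8 54.2
0 -52.0 30.0
```

```bash
python3 -m crank '[[0,[-0.013,-0.005,0.08],[0,-0.001,-0.001]],[0,[0,0,0.085],[0,0,0]],[0,[0,0,0],[0,0,0]],[0,[0.06,0,0],[0,0,0]],[0,[0.06,0,0],[0,0,0]],[0,[0.06,0,-0.005],[0,0,0]],[0,[0.06,0,0],[0,0,0]],[0,[0.04,0,0],[0,0,0]],[0,[0,0,0],[0,0,0]]]'>/dev/null; python3 dk.py
```

```text
clk 12.0 tcp in deck [ 64.3   0.8 148.4] toolx [-1.     0.001 -0.001] toolz [ 0.001  0.001 -1.   ] F deck [ 0.1  0.5 -0.1] open 0.1 grip 0.0
```

```bash
python3 -m crank '[[0,[0.04,0,0.01],[0,0,0]],[0,[0.04,0,0.01],[0,0,0]]]'>/dev/null; python3 dk.py;  python3 -m crank '[[0,[0.04,0,0.015],[0,0,0]],[0,[0.04,0,0.02],[0,0,0]]]'>/dev/null; python3 dk.py
```

```text
clk 12.25 tcp in deck [ 40.9   0.8 141.8] toolx [-1.     0.002 -0.002] toolz [ 0.002  0.002 -1.   ] F deck [ 0.6 -0.4 -0.9] open 0.1 grip 0.4
clk 12.5 tcp in deck [ 16.7   0.9 131.2] toolx [-1.     0.002 -0.002] toolz [ 0.002  0.002 -1.   ] F deck [ 0.3 -0.1 -0.3] open -0.1 grip 0.4
```

```bash
python3 -m crank '[[0,[0.036,0,0.024],[0,0,0]],[0,[0.036,0,0.027],[0,0,0]],[0,[0.03,0,0.03],[0,0,0]],[0,[0.03,0,0.032],[0,0,0]]]'>/dev/null; python3 dk.py;  python3 -m crank '[[0,[0.024,0,0.034],[0,0,0]],[0,[0.022,0,0.036],[0,0,0]],[0,[0.018,0,0.038],[0,0,0]],[0,[0.015,0,0.038],[0,0,0]]]'>/dev/null; python3 dk.py;python3 -m crank '[[0,[0.01,0,0.03],[0,0,0]],[0,[0.007,0,0.02],[0,0,0]]]'>/dev/null; python3 dk.py
```

```text
clk 13.0 tcp in deck [-22.9   1.1  97.1] toolx [-1.     0.002 -0.002] toolz [ 0.002  0.002 -1.   ] F deck [1.  0.2 0.8] open -0.4 grip 0.3
clk 13.5 tcp in deck [-45.2   1.7  54.7] toolx [-1.     0.005  0.004] toolz [-0.004  0.001 -1.   ] F deck [ 3.  -1.7  1. ] open -0.1 grip 0.4
clk 13.75 tcp in deck [-43.9   3.8  44.3] toolx [-1.    -0.001  0.012] toolz [-0.012 -0.001 -1.   ] F deck [-0.3 -0.2  0.5] open -0.2 grip 0.3
```

```bash
python3 -m crank '[[0,[0,0,0],[0,0,0]],[0,[0,0,0],[0,0,0]]]'>/dev/null
python3 - <<'E'
from dk import *
st();s=ctrl.observe();print(np.round(s['joints'],3),np.round(s['joint_velocities'],3),np.array(s['tcp_pos']).round(1))
E
```

```text
clk 14.0 tcp in deck [-43.9   3.7  44.9] toolx [-1.     0.001  0.012] toolz [-0.012 -0.001 -1.   ] F deck [-1.2 -0.   0.2] open -0.0 grip 0.0
[ 0.296  0.451  2.144 -1.224  0.231  0.047] [ 0.001 -0.001  0.002  0.003 -0.001  0.003] [488.3 135.7 111.9]
```

Run:
```python
from dk import *
w=Rd.T@np.array([0,0,-1.])
s=goto((-44,1,65),n=1)
s=goto((-52,0,60),z=w,n=4,start=s)
goto((-52,0,40),z=w,n=1,start=s)
```

```text
rows 1 turn/row [-0.0004 -0.0037 -0.0002]
[0.0011, -0.009, -0.0671]
rows 4 turn/row [ 0.      0.0417 -0.    ]
[0.0067, -0.0008, 0.0042]
[0.0061, -0.0008, 0.005]
[0.0054, -0.0008, 0.0058]
[0.0046, -0.0008, 0.0064]
rows 1 turn/row [0. 0. 0.]
[-0.0333, 0.0, 0.0577]
```

```bash
python3 -m crank '[[0,[0.001,-0.009,-0.067],[0,-0.003,0]],[0,[0.007,0,0.004],[0,0.042,0]],[0,[0.006,0,0.005],[0,0.042,0]],[0,[0.005,0,0.006],[0,0.042,0]],[0,[0.005,0,0.006],[0,0.042,0]],[0,[0,0,0],[0,0,0]],[0,[0,0,0],[0,0,0]]]'>/dev/null
python3 - <<'E'
from dk import *
st();w=Rd.T@np.array([0,0,-1.]);print(ctrl.observe()['joints'])
goto((-52,0,40),z=w,n=2)
E
```

```text
clk 14.88 tcp in deck [-42.9 -16.2  57.8] toolx [-0.948  0.023  0.318] toolz [-0.319 -0.051 -0.946] F deck [-0.4  0.3 -0.8] open -0.4 grip 0.0
[ 0.19760132  0.41542908  1.91806917 -0.19429972  0.64834591 -1.04208645]
rows 2 turn/row [-0.0078  0.0317 -0.0044]
[0.0055, 0.0286, 0.0314]
[0.002, 0.0278, 0.0325]
```

```bash
python3 -m crank '[[0,[0.005,0.028,0.008],[-0.008,0.032,-0.004]],[0,[0.002,0.028,0.008],[-0.008,0.032,-0.004]],[0,[0,0,0],[0,0,0]]]'>/dev/null
python3 - <<'E'
from dk import *
st();w=Rd.T@np.array([0,0,-1.])
goto((-52,0,40),z=w,n=2)
E
```

```text
clk 15.25 tcp in deck [-46.    0.6  52.6] toolx [-0.865  0.003  0.502] toolz [-0.502  0.001 -0.865] F deck [ 0.7 -0.5 -0.3] open 0.3 grip 0.0
rows 2 turn/row [ 0.0002 -0.0004 -0.0005]
[-0.0019, -0.001, 0.0232]
[-0.0018, -0.001, 0.0232]
```

```bash
python3 -m crank '[[0,[-0.002,-0.001,0.025],[0,0,0]],[0,[-0.002,-0.001,0.02],[0,0,0]],[0,[0,0,0],[0,0,0]]]'>/dev/null; python3 dk.py;  python3 -m crank '[[0,[-0.004,0,0.01],[0,0,0]],[0,[0,0,0],[0,0,0]]]'>/dev/null; python3 dk.py
```

```text
clk 15.62 tcp in deck [-52.9   0.2  40.9] toolx [-0.864  0.002  0.504] toolz [-0.504  0.002 -0.864] F deck [ 0.6  0.2 -0.3] open -0.2 grip 0.0
clk 15.88 tcp in deck [-52.4   0.5  37.7] toolx [-0.864  0.002  0.503] toolz [-0.503  0.003 -0.864] F deck [ 0.  -0.4 -0. ] open 0.2 grip 0.0
```

```bash
for i in 1 2 ; do python3 -m crank '[[0,[-0.004,0,0.008],[0,0,0]],[0,[0,0,0],[0,0,0]]]'>/dev/null; python3 dk.py; done
python3 - <<'E'
from dk import *
c,cam=cap('wrist');cv2.imwrite('pics/w5.png',c[:,:,::-1])
E
```

```text
clk 16.12 tcp in deck [-52.4   0.5  34.9] toolx [-0.864  0.002  0.503] toolz [-0.503  0.003 -0.864] F deck [ 0.1  0.4 -0. ] open 0.1 grip 0.0
clk 16.38 tcp in deck [-52.6   0.5  32.8] toolx [-0.864  0.002  0.504] toolz [-0.504  0.003 -0.864] F deck [ 2.9 -0.8 15.6] open -0.5 grip 7.7
```

```bash
python3 -m crank '[[0,[0,0,-0.15],[0,0,0]],[0,[0,0,-0.2],[0,0,0]],[0,[0,0,-0.15],[0,0,0]],[0,[0,0,0],[0,0,0]],[0,[0,0,0],[0,0,0]]]'>/dev/null
python3 - <<'E'
from dk import *
st();c,cam=cap('wrist');u=proj(cam,o+Rd@(0,0,30)).astype(int);print(u)
y0=max(0,u[1]-100);x0=u[0]-110;print(x0,y0);v=c[y0:y0+200,x0:x0+220]
cv2.imwrite('pics/w6.png',cv2.resize(v,None,fx=3,fy=3,interpolation=cv2.INTER_CUBIC)[:,:,::-1])
for q in [(-66,33,30),(-66,-33,30),(-45,48,54),(-45,-48,54)]:print(q,3*(proj(cam,o+Rd@q)-[x0,y0]))
E
```

```text
clk 17.05 tcp in deck [ 22.4  -0.  161.8] toolx [-0.864  0.002  0.504] toolz [-0.504  0.003 -0.864] F deck [0.1 0.1 0.1] open -0.1 grip 0.0
[288 246]
178 146
(-66, 33, 30) [441.65038826  81.74369561]
(-66, -33, 30) [222.10463787  82.41794308]
(-45, 48, 54) [507.84634784 129.02336938]
(-45, -48, 54) [156.64416144 130.11707445]
```

View pics/w6.png

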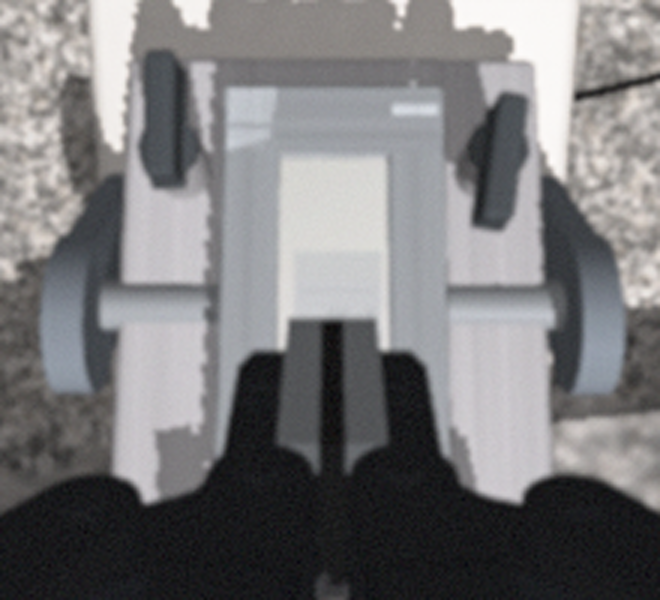

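The frame lies flat over the box, with its end corners at crop (224,88) and (441,88) against a prediction of row 82. Both fins still point along the slope: left (515,95)–(488,225), right (163,52)–(168,183). Next I turn the left button, with one finger pushing along an arc.

Run:
```python
from dk import *
w=(-.3,0,-.954)
s=goto((-20,40,80),z=w,n=4)
for q in [(-20,40,41),(-17,31,41),(-18.7,24.4,41),(-24.7,18.1,41),(-29.5,16,41)]: s=goto(q,z=w,n=1,start=s)
```

```text
rows 4 turn/row [ 0.0002 -0.0179 -0.0002]
[-0.004, 0.0332, 0.0763]
[0.0002, 0.0333, 0.0764]
[0.0045, 0.0333, 0.0763]
[0.0087, 0.0334, 0.0759]
rows 1 turn/row [0. 0. 0.]
[-0.039, 0.0, 0.124]
rows 1 turn/row [0. 0. 0.]
[-0.0095, -0.03, -0.003]
rows 1 turn/row [0. 0. 0.]
[0.0054, -0.022, 0.0017]
rows 1 turn/row [0. 0. 0.]
[0.0191, -0.021, 0.006]
rows 1 turn/row [0. 0. 0.]
[0.0153, -0.007, 0.0048]
```

```bash
python3 -m crank '[[0.35,[-0.004,0.033,0.076],[0,-0.018,0]],[0.35,[0,0.033,0.076],[0,-0.018,0]],[0.35,[0.0045,0.033,0.076],[0,-0.018,0]],[0.35,[0.009,0.033,0.076],[0,-0.018,0]],[0.35,[0,0,0],[0,0,0]],[0.35,[0,0,0],[0,0,0]]]'>/dev/null
python3 - <<'E'
from dk import *
st();print(np.round(ctrl.observe()['joints'],2))
goto((-20,40,41),z=(-.3,0,-.954),n=2)
E
```

```text
clk 17.85 tcp in deck [-18.5  39.8  80.8] toolx [-0.954  0.002  0.298] toolz [-0.298  0.002 -0.954] F deck [-0.4 -0.4  0.4] open 29.5 grip 0.0
[ 0.27  0.39  1.84 -0.14  0.72 -1.04]
rows 2 turn/row [ 0.0004  0.0003 -0.0004]
[-0.0174, 0.0002, 0.064]
[-0.0175, 0.0003, 0.064]
```

```bash
python3 -m crank '[[0.35,[-0.017,0,0.064],[0,0,0]],[0.35,[-0.0175,0,0.064],[0,0,0]],[0.35,[0,0,0],[0,0,0]]]'>/dev/null; python3 dk.py; python3 -m crank '[[0.35,[-0.005,-0.016,-0.0015],[0,0,0]],[0.35,[-0.005,-0.016,-0.0015],[0,0,0]]]'>/dev/null; python3 dk.py; python3 -m crank '[[0.35,[0.003,-0.011,0.001],[0,0,0]],[0.35,[0.003,-0.011,0.001],[0,0,0]]]'>/dev/null; python3 dk.py
```

```text
clk 18.23 tcp in deck [-19.8  39.5  40.5] toolx [-0.955  0.004  0.298] toolz [-0.298  0.002 -0.955] F deck [0.3 0.3 0.2] open 29.9 grip 0.0
clk 18.48 tcp in deck [-16.5  30.3  41.6] toolx [-0.955  0.003  0.296] toolz [-0.296  0.003 -0.955] F deck [-1.3  3.7  0.2] open 29.7 grip 1.3
clk 18.73 tcp in deck [-18.7  23.7  41.2] toolx [-0.955  0.003  0.296] toolz [-0.296  0.003 -0.955] F deck [1.6 1.6 1.9] open 29.7 grip 1.4
```

Contact forces of about 2–4 N show the button turning. I continue to the end of the arc.

```bash
python3 -m crank '[[0.35,[0.0095,-0.0105,0.003],[0,0,0]],[0.35,[0.0095,-0.0105,0.003],[0,0,0]]]'>/dev/null; python3 dk.py; python3 -m crank '[[0.35,[0.008,-0.004,0.0024],[0,0,0]],[0.35,[0.008,-0.003,0.0024],[0,0,0]],[0.35,[0,0,0],[0,0,0]]]'>/dev/null; python3 dk.py; python3 -m crank '[[0.35,[-0.04,0,-0.013],[0,0,0]],[0.35,[0,0,-0.15],[0,0,0]],[0.35,[0,0,-0.2],[0,0,0]],[0.35,[0,0,0],[0,0,0]]]'>/dev/null
python3 - <<'E'
from dk import *
st();c,cam=cap('wrist');cv2.imwrite('pics/w7.png',c[:,:,::-1])
K,Rw,oc=cam
# rectify the plane z=54 of the deck: 4 px/mm, x down image -> col=deck y, row=deck x
P=[(-95,-75),(-95,75),(5,75),(5,-75)];src=np.float32([proj(cam,o+Rd@(a,b,54)) for a,b in P])
dst=np.float32([((b+75)*4,(a+95)*4) for a,b in P]);im=cv2.warpPerspective(c,cv2.getPerspectiveTransform(src,dst),(600,400));cv2.imwrite('pics/rect7.png',im[:,:,::-1])
g=cv2.cvtColor(im,cv2.COLOR_RGB2GRAY)
m=(g<75).astype(np.uint8)
n,l,stt,ce=cv2.connectedComponentsWithStats(m)
for i in range(1,n):
    if stt[i,4]>1500:
        k=max(cv2.findContours((l==i).astype(np.uint8),0,2)[0],key=cv2.contourArea);r=cv2.minAreaRect(k)
        print('blob y,x mm',(ce[i]/4-[75,95]).round(1),'area',stt[i,4]/16,'rect',np.round(np.array(r[1])/4,1),r[2], 'bbox',(stt[i,:4]/4).round(1))
E
```

```text
clk 18.98 tcp in deck [-25.1  17.3  40.9] toolx [-0.955  0.003  0.296] toolz [-0.296  0.003 -0.955] F deck [2.5 1.7 1.3] open 29.7 grip 1.5
clk 19.35 tcp in deck [-30.5  15.3  40.9] toolx [-0.955  0.002  0.297] toolz [-0.297  0.002 -0.955] F deck [ 0.7 -1.   0. ] open 30.1 grip 0.8
clk 19.85 tcp in deck [ 17.3  16.  144.4] toolx [-0.957  0.003  0.291] toolz [-0.291  0.005 -0.957] F deck [ 0.2 -0.  -0.4] open 30.0 grip 0.0
blob y,x mm [-41.9 -50.1] area 151.0 rect [34.4  5.3] 88.16716766357422 bbox [30.  27.5  6.  34.5]
blob y,x mm [-59.7 -19.9] area 355.5625 rect [47.8 19.5] 90.0 bbox [ 1.8 52.  19.8 48. ]
blob y,x mm [ 63.6 -20.8] area 345.4375 rect [47.4 15.7] 88.36341857910156 bbox [133.2  52.5  16.   47.5]
```

Run:
```python
import cv2,numpy as np
g=cv2.cvtColor(cv2.imread('pics/rect7.png'),6)
ys=range(14,70,2);print('     ',*['%3d'%y for y in ys])
for x in range(-66,-20,2): print('%4d '%x,*['%3d'%g[(x+95)*4-2:(x+95)*4+3,(y+75)*4-2:(y+75)*4+3].mean() for y in ys])
```

```text
14  16  18  20  22  24  26  28  30  32  34  36  38  40  42  44  46  48  50  52  54  56  58  60  62  64  66  68
 -66  120 123 125 124 125 137 152 160 122 121 121 121 122 120 120 136 194 196 194 198 192 191 214 248 247 247 244 210
 -64  123 121 124 124 125 171 199 197 132 119 122 120 122 119 120 145 192 195 195 197 193 191 213 248 247 247 243 202
 -62  118 118 119 117 118 155 187 185 127 120 121 121 121 119 121 165 198 196 194 197 193 190 215 248 247 247 242 194
 -60  153 154 171 108 103 106 112 112 106 115 122 122 121 120 121 146 197 196 195 197 193 191 215 248 248 248 240 195
 -58  168 169 189 115 107 107 107 106 107 112 122 122 122 119 121 138 194 196 195 196 193 191 213 248 248 247 237 174
 -56  166 167 200 136 105 105 105 107 105 112 122 121 120 120 121 127 191 196 195 197 192 191 210 248 247 246 235 169
 -54  166 167 207 146 104 106 106 106 105 110 122 122 121 119 121 124 177 197 194 196 193 190 204 247 247 245 230 167
 -52  170 171 206 176 107 106 109 107 107 112 121 122 122 120 122 119 161 195 195 198 193 191 177 239 246 244 222 145
 -50  174 176 215 194 109 109 104 105 104 115
[... 1024 characters left out ...]
21 180 167 170 166 166 169 171 171 187 194 197 194 185 183 189 198 199 196 195 192 189  97  61  70  70  69 103
 -30  221 182 167 169 166 164 170 171 170 188 195 198 195 191 196 196 201 197 197 197 192 186  89  59  66  70  70  81
 -28  221 180 168 170 165 166 170 170 169 188 194 198 196 192 195 196 201 199 196 197 194 190 100  58  65  68  69  69
 -26  222 181 167 169 165 164 169 170 170 189 195 198 196 192 196 197 201 199 197 197 194 191 109  58  62  69  69  70
 -24  223 182 168 169 166 164 169 170 169 188 196 197 198 193 196 196 200 200 197 197 195 183  86  56  61  65  70  71
 -22  223 182 168 169 166 165 170 169 169 189 196 199 197 192 197 197 201 200 197 196 195 188  87  56  57  62  68  71
```

The rectified brightness map shows the left fin lying square across (x −48 to −39 mm, y 23 to 59 mm). Next is the right button, mirrored.

```bash
python3 -m crank '[[0.35,[0.08,-0.05,0],[0,0,0]],[0.35,[0.08,-0.05,0.02],[0,0,0]],[0.35,[0.08,-0.05,0.06],[0,0,0]],[0.35,[0.04,-0.04,0.06],[0,0,0]],[0.35,[0,0,0],[0,0,0]],[0.35,[0,0,0],[0,0,0]]]'>/dev/null
python3 - <<'E'
from dk import *
st();print(np.round(ctrl.observe()['joints'],2))
goto((-72,-42,44),z=(-.3,0,-.954),n=3)
E
```

```text
clk 20.65 tcp in deck [-78.3 -41.2 125.9] toolx [-0.955  0.003  0.297] toolz [-0.297  0.003 -0.955] F deck [ 0.1  0.4 -0.4] open 29.4 grip 0.0
[ 0.15  0.24  2.06 -0.11  0.63 -1.17]
rows 3 turn/row [ 0.0003  0.0004 -0.0003]
[-0.0337, -0.001, 0.0848]
[-0.0338, -0.001, 0.0848]
[-0.0339, -0.0009, 0.0847]
```

```bash
python3 -m crank '[[0.35,[-0.034,-0.001,0.085],[0,0,0]],[0.35,[-0.034,-0.001,0.085],[0,0,0]],[0.35,[-0.034,-0.001,0.085],[0,0,0]],[0.35,[0,0,0],[0,0,0]]]'>/dev/null; python3 dk.py; python3 -m crank '[[0.35,[0.006,0.018,0.002],[0,0,0]],[0.35,[0.006,0.018,0.002],[0,0,0]]]'>/dev/null; python3 dk.py; python3 -m crank '[[0.35,[-0.003,0.011,-0.001],[0,0,0]],[0.35,[-0.003,0.011,-0.001],[0,0,0]]]'>/dev/null; python3 dk.py
```

```text
clk 21.15 tcp in deck [-72.1 -42.   42.9] toolx [-0.955  0.003  0.298] toolz [-0.298  0.002 -0.955] F deck [ 0.5 -0.2  0.2] open 29.8 grip 0.0
clk 21.4 tcp in deck [-76.  -31.   44.7] toolx [-0.955  0.002  0.296] toolz [-0.296  0.003 -0.955] F deck [ 0.2 -3.5  0.3] open 29.7 grip 1.4
clk 21.65 tcp in deck [-74.8 -24.7  44.4] toolx [-0.955  0.002  0.297] toolz [-0.297  0.002 -0.955] F deck [-0.2 -2.1  3.2] open 30.0 grip 1.7
```

```bash
python3 -m crank '[[0.35,[-0.01,0.0105,-0.003],[0,0,0]],[0.35,[-0.01,0.0105,-0.003],[0,0,0]]]'>/dev/null; python3 dk.py; python3 -m crank '[[0.35,[-0.007,0.004,-0.0022],[0,0,0]],[0.35,[-0.008,0.003,-0.0024],[0,0,0]],[0.35,[0,0,0],[0,0,0]]]'>/dev/null; python3 dk.py; python3 -m crank '[[0.35,[0.04,0,0.013],[0,0,0]],[0.35,[0,0,-0.15],[0,0,0]],[0.35,[-0.15,0,-0.15],[0,0,0]],[0.35,[-0.15,0,-0.05],[0,0,0]],[0.35,[0,0,0],[0,0,0]],[0.35,[0,0,0],[0,0,0]]]'>/dev/null
cat > chk.py <<'E'
from dk import *
st();c,cam=cap('wrist')
P=[(-95,-75),(-95,75),(5,75),(5,-75)];src=np.float32([proj(cam,o+Rd@(a,b,54)) for a,b in P])
dst=np.float32([((b+75)*4,(a+95)*4) for a,b in P]);im=cv2.warpPerspective(c,cv2.getPerspectiveTransform(src,dst),(600,400))
g=cv2.cvtColor(im,cv2.COLOR_RGB2GRAY)
for ys in (range(-64,-12,2),range(14,66,2)):
  print('     ',*['%3d'%y for y in ys])
  for x in range(-66,-24,2): print('%4d '%x,*['%3d'%g[(x+95)*4-2:(x+95)*4+3,(y+75)*4-2:(y+75)*4+3].mean() for y in ys])
E
python3 chk.py
```

```text
clk 21.9 tcp in deck [-68.6 -18.5  44. ] toolx [-0.955  0.003  0.298] toolz [-0.298  0.002 -0.955] F deck [-4.1 -1.2  1.7] open 29.9 grip 2.3
clk 22.27 tcp in deck [-63.4 -16.4  43.8] toolx [-0.955  0.003  0.297] toolz [-0.297  0.003 -0.955] F deck [-3.6  1.2  1.4] open 29.7 grip 1.8
clk 23.02 tcp in deck [ 38.6 -17.3 116.4] toolx [-0.955  0.003  0.298] toolz [-0.298  0.002 -0.955] F deck [-0.3  0.5 -1.2] open 29.7 grip 0.0
      -64 -62 -60 -58 -56 -54 -52 -50 -48 -46 -44 -42 -40 -38 -36 -34 -32 -30 -28 -26 -24 -22 -20 -18 -16 -14
 -66  239 239 231 151 118 117 119 118 117 118 119 118 116 116 116 115 118 116 115 114 113 114 113 116 115 118
 -64  238 238 236 134 119 125 128 124 125 125 128 124 124 125 125 122 126 124 122 120 120 124 123 122 121 121
 -62  238 238 235 142 118 126 127 123 125 125 129 124 124 124 125 123 127 124 123 120 119 124 122 122 120 121
 -60  238 238 225 126 134 128 128 124 125 126 129 124 154 167 163 124 127 123 122 120 121 124 124 122 121 120
 -58  238 238 237 152 185 141 128 124 125 126 130 124 181 201 186 126 125 107 108 107 107 108 108 107 109 137
 -56  237 23
[... 3467 characters left out ...]
  71  71  71  70  83 175 178 180 207 172
 -36  157 169 164 150 120 121 122 106  81  86  91  92  78  86  84  85  84  90 100 126 150 185 185 163 163 181
 -34  157 169 165 161 166 167 169 147  94 102 109 122 103  81  84  85  96 159 150 111 151 153 204 192 135 157
 -32  158 168 165 160 166 166 167 170 116 117 127 135 147 147 132 154 181 192 151  70  99 130 149 163 174 192
 -30  157 168 166 161 165 167 168 183 172 137 143 149 157 168 184 194 191 193 146  70  71 121 178 201 174 174
 -28  159 168 166 161 166 167 168 185 196 181 173 175 184 197 194 194 191 193 137  69  70  76 128 159 173 177
 -26  159 169 166 161 165 167 169 184 196 189 193 193 196 199 194 194 191 192 112  65  71  69  77 151 161 175
```

Both fins are square across and the arm is clear, so I'm handing in.

```bash
python3 -c "
from workcell import ctrl
print(ctrl.finish_job())"
```

```text
the job is handed in; nothing more can be done
None
```

The job is handed in at about 23 s of the 67 s allowed, but the hand-in returned no verdict: by my last camera and force checks, the slide box lies in the pocket, the frame is down over it, both turnbuttons are square across, and the arm stands clear and kept away from the timer and bottles.

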